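# Drop a USB stick through the sprung flap of the data-media bin

### The job

Someone left an old USB stick lying on the sill of the locked data-media bin. Press the sprung flap open with one finger and hold it open, push the stick off the sill with the other finger so that it drops inside the bin, then take your hand away and let the flap close. Do not pick the stick up, leave the binder clip lying on the sill, and do not disturb the other things round the bin.

Things in the scene. Friction and masses are not known exactly. Their poses are not given: they have to be found in the camera images.
- media_box: Data-media bin: grey sheet-metal box, lock on its front, fixed to the worktop, 225 mm deep (x) x 210 wide (y). Origin: centre of its underside; x from front to rear, y to its left, z up. Its top, front to rear: flat sill (x -112 to -37), flap (x -36 to 83, y -75 to 75), rear strip level with the sill, as are the strips beside the flap. Hollow, also under the sill; floor at z 7 mm.
- media_flap (a joint): Flap angle: 0 shut, up to 0.7 rad as its front edge swings down into the bin about the level hinge at its rear. A damped spring shuts it in about 1 s (net 0.055 N m when shut, 0.11 at 0.5 rad: 2 to 4 N pressed 30 mm from the hinge). Smooth slippery steel slab 119 mm deep, 150 wide, 18 thick; shut, its top stands 16 mm above the sill and its upright front stops what is pushed along the sill.
- flap_front (a point): Middle of the top edge of the flap's front side; moves with the flap.
- sill_edge (a point): Middle of the sill's rear edge, on its top surface (85 mm above the worktop), where the shut flap's front meets it; axes as the bin's. What is pushed past this edge while the flap is open falls into the bin. The sill is open at the front, 75 mm deep, with an 8 mm high rim along its left and right ends only.
- hinge_line (a point): Middle of the flap's hinge axis, 120 mm behind the sill edge, 7 mm above the sill; nothing here stands over 16 mm above the sill. A fingertip at sill height that presses the flap 75 mm in front of the hinge opens it 0.19 rad, at 40 mm 0.35 rad, at 25 mm 0.56 rad: sliding it toward the hinge opens the flap further.
- usb_mid (a point): Centre of the USB stick: flat, black with a grey cap, 17 mm (its x) x 58 mm (its y) x 8 mm high, 15 to 30 g. It lies flat on the left or right half of the sill, long side roughly along the sill edge (yaw within 0.3 rad of the bin's), its centre 17 to 36 mm in front of the edge and 30 to 45 mm left or right of the middle.
- clip_mid_point (a point): Middle of a black binder clip with wire handles, 45 x 32 x 13 mm, lying on the other half of the sill; it must stay there.
- mug: White dotted mug, 82 mm across, 91 mm high, right of the bin; origin at the centre of its underside. Must not be moved.
- staple_remover: Small black staple remover, 29 x 55 x 28 mm, on the worktop right of the bin, near its rear. Must not be moved.
- spare_clip: Black binder clip, 45 x 32 x 13 mm, on the worktop right of the bin, near its front. Must not be moved.
- strip: Strip of staples, 13 x 90 x 6 mm, on the worktop left of the bin. Must not be moved.
Not all that is in view belongs to the job. What is shaped like the part that bears clip_mid_point but blue, purple or red is not meant.

How it is judged (in metres and radians):
On the way, in this order (a step that is already met when the one before it is completed fails the run):
1. the flap is pressed open while the stick still lies on the sill (value of joint media_flap above 0.12 rad and z of usb_mid in the frame of media_box above 0.083 m and x of usb_mid in the frame of media_box below -0.037 m), for 0.1 s.
2. the stick has dropped below the sill while the flap is held open (value of joint media_flap above 0.12 rad and z of usb_mid in the frame of media_box below 0.07 m), for 0.05 s.
At the end, for the whole second after the job is handed in: The stick lies inside the bin, its centre within the bin's walls and at least 25 mm below the sill; the flap has closed (under 0.05 rad); the binder clip still lies on the sill within 20 mm of where it was (z of usb_mid in the frame of media_box below 0.06 m and x of usb_mid in the frame of media_box between -0.112 and 0.112 m and y of usb_mid in the frame of media_box between -0.105 and 0.105 m and value of joint media_flap below 0.05 rad and z of clip_mid_point in the frame of media_box above 0.083 m and distance of clip_mid_point from where it was at the start of the episode below 0.02 m); the robot touches nothing.
It fails at once if the stick is lifted more than 18 mm off the sill (z of usb_mid in the frame of media_box above 0.107 m).
It fails at once if the binder clip on the sill is moved more than 20 mm (distance of clip_mid_point from where it was at the start of the episode above 0.02 m).
It fails at once if another thing round the bin is moved more than 20 mm (distance of any of mug, staple_remover, spare_clip, strip from where it was at the start of the episode above 0.02 m).
It also fails if it takes over 35 s, if anything falls off the work surface, if the arm or the gripper's body presses on something with over 40 N, if the wrist force passes 120 N, or if a joint passes its speed limit or range.

### The arm

A 7-joint arm with a two-finger parallel gripper is mounted at the origin on a cart in front of the work surface, level with it; the furniture and walls round the work are solid. World frame = base frame: x ahead of the robot, y to its left, z up, the work surface at z = 0. Lengths are in mm, angles in rad, forces in N, time in s.
With the tool pointing down it reaches from about 400 to 850 mm from the base axis. Payload 6.9 kg.
Tool frame: the origin (TCP) lies between the finger pads; the fingertips stand ctrl.tip_reach ahead of it and the grasp point (between the pads) lies 3 mm ahead of it (ctrl.tip_reach is the distance from the TCP to the fingertips, in mm); z points along the fingers, x is the direction in which the jaws open and shut, and the axes are right-handed (so a half turn about z gives the same grasp; the last joint's range is limited). The gripper opens to 85 mm and grips with 20 to 120 N. Pads are 22 mm wide; open, the fingers measure 114 mm over their backs; the gripper's body (76 mm by 85 mm) begins 54 mm behind the grasp point. The pads swing forward as they close: fully open they stand 13 mm farther back than shut.
Start: joints at [1.274, 0.507, -0.238, 1.5, 0.126, 1.149, -0.155], TCP at [244.393, -575.226, 253.275] pointing down, gripper open.
Joint ranges: [-3.08, 3.08], [-0.24, 2.05], [-1.43, 1.35], [0, 2.5], [-1.52, 4.66], [0.17, 1.96], [-2.89, 2.89]. Speed limits (rad/s): [2.39, 2.39, 3.14, 3.14, 3.14, 3.14, 3.14].

### API

Orientations are given as a 3x3 rotation matrix whose columns are the frame's x, y, z axes.
In Python, from rig import monitor, grab_frame, close_job, finder, ctrl gives the robot as it stands.
- The arm moves only by the shell command python3 -m creep 'ROWS' [FORCE]. ROWS is JSON, one flat list of numbers, 7 for each row, row after row: the turn, a rotation vector about the tool's x, y, z in degrees, then the shift along the tool's x, y, z in m, then the closure, from 0 (fully open) to 1 (shut). A call has exactly 8 rows; each row is the pose to reach, as a shift and turn from the pose measured when the call began, along the tool's axes at that moment; what a row does not reach only later rows make up. A row lasts 1/10 s, in which the tool goes at most 50 mm and 8.59 degrees, less where a joint would pass 70% of its speed; a pose out of reach is approached as far as the arm can. A call with a gripper value outside its range is refused whole. The fingers move at their own pace and stop on an object; FORCE is the grip in N (left out, the last holds). Time passes only in rows, so rows that repeat a pose let the fingers close, or fill a call up. It gives the time, the measured TCP pose, the force and the opening at its end, in the units of the state.
- monitor.sense(): the state, without advancing time (a new reading comes with each control period).
- grab_frame(name): name is "scene" or "top" or "wrist"; returns a dict with "img" (480x640x3 uint8, red, green, blue), "range_z" (480x640 float32, mm along the optical axis (not along the pixel's ray), 0 where there is no reading), "fov_y" (degrees; the focal length in pixels is half the picture's height over the tangent of half this angle, whatever the lens; pixels are square), "cx", "cy" (the principal point, pixels), "k1" (the pictures are not rectified: a ray, as slopes to the right and down, at radius r is drawn at 1 + k1 r^2 times it, then the intrinsics apply), "camera_from_world" (4x4, takes a point from world to camera coordinates). Camera axes: x right, y down, z forward; pixel columns grow to the right and rows downward; lengths in mm; the calibration is good to about 2 mm. A picture is of the moment at which its call begins.
- close_job(): hands the job in, once; it reports no verdict.
Trained networks look in a picture, given as the dict that the camera call returned (one of the last four; its "shot" number tells which), for a name from the list of things; names that differ only in an ending like _2 or _b are one class to them, and where a whole thing is asked for, a point or a joint stands for the part that bears it (a point fixed in the world has none). Each returns a list of dicts, best first, with "conf" (0 to 1); they miss things now and then, are a little off and sometimes report something else, mostly with a low value. They report only what shows in the picture. A call takes as long as a camera call. They do not tell look-alikes from the thing itself.
- finder.search_frame(picture, label): "uv" ([column, row] in pixels, amid what is visible of it).
- finder.place_of(picture, label): "uv" ([column, row] in pixels: a listed point, or the origin of a listed thing).
The state is a dict: "t": time; "joints": joint angles; "qvel": joint speeds; "joint_efforts": joint torques, N m; "position": TCP position; "orientation": TCP orientation; "ft_force": force on the tool from outside, world axes, zero at the start; "torque": the same for the moment, N m; "gripper_width": finger opening in mm.
Only numpy, scipy, OpenCV 4.12 (cv2) and the standard library are available. Lean on these libraries where they do the work, as an engineer would, in place of code of your own. Each camera call takes 0.05 s, during which the arm holds its last target.

## Working session

There is one attempt and no reset: what is moved stays moved. The work goes in short steps, Python scripts to look and compute and a shell command to move; the robot and the scene stay as the last step left them, time stands still between calls to the robot, and variables do not carry over. Pictures are saved under pics/ and viewed, and the job is handed in when it is done.

```bash
ls; mkdir -p pics
cat > h.py <<'E'
import numpy as np, cv2
from rig import monitor, grab_frame, close_job, finder, ctrl
def save(p,n): cv2.imwrite('pics/'+n+'.png',cv2.cvtColor(p['img'],cv2.COLOR_RGB2BGR))
def K(p):
    f=240/np.tan(np.radians(p['fov_y'])/2); return np.array([[f,0,p['cx']],[0,f,p['cy']],[0,0,1.]])
def ray(p,uv):
    n=cv2.undistortPoints(np.array([[uv]],float),K(p),np.array([p['k1'],0,0,0.]))[0,0]
    T=np.linalg.inv(p['camera_from_world']); return T[:3,3],T[:3,:3]@np.array([n[0],n[1],1.])
def at_z(p,uv,z):
    o,d=ray(p,uv); return o+d*(z-o[2])/d[2]
def at_d(p,uv):
    o,d=ray(p,uv); u,v=int(round(uv[0])),int(round(uv[1])); w=p['range_z'][max(v-1,0):v+2,max(u-1,0):u+2]; w=w[w>0]
    return o+d*np.median(w) if len(w) else None
E
python3 - <<'E'
from h import *
np.set_printoptions(precision=3,suppress=True)
s=monitor.sense();print(s['t'],s['position'],s['orientation'],ctrl.tip_reach,s['gripper_width'])
for n in ('scene','top'):
    p=grab_frame(n);save(p,n+'0')
    for l in ['media_box','flap_front','sill_edge','hinge_line','usb_mid','clip_mid_point','mug','staple_remover','spare_clip','strip']:
        for r in finder.place_of(p,l)[:3]:
            print(n,l,r['conf'],np.array(r['uv']),at_d(p,r['uv']))
print(monitor.sense()['t'])
E
```

```text
pics
0.0 [ 244.189 -574.833  252.453] [[ 0.391 -0.92  -0.001]
 [-0.92  -0.391  0.002]
 [-0.002  0.    -1.   ]] 22.0 85.67263747456703
scene media_box 0.9 [279.4 271.3] [394.493 -86.369  76.249]
scene flap_front 0.85 [276.4 231.3] [475.917 -27.43  102.138]
scene flap_front 0.33 [247.1 243.8] [422.526  -0.379  92.807]
scene sill_edge 0.73 [271.5 244.7] [451.007 -33.032  87.229]
scene hinge_line 0.72 [293.5 215.1] [549.531 -18.419 104.274]
scene usb_mid 0.56 [245.9 246.9] [421.127   1.54   86.744]
scene clip_mid_point 0.8 [398.2 296.9] [ 518.871 -253.995   12.48 ]
scene clip_mid_point 0.75 [286.5 247.2] [436.433 -74.089  99.654]
scene clip_mid_point 0.69 [356.  328.4] [ 401.577 -228.159    8.194]
scene mug 0.77 [440.4 340.4] [ 395.144 -367.829   41.562]
scene mug 0.38 [288.5 245.7] [441.574 -74.923 100.516]
scene staple_remover 0.83 [366.6 273.8] [ 575.463 -166.968    5.438]
scene spare_clip 0.49 [353.4 305. ] [ 468.142 -191.229    3.143]
scene strip 0.31 [352.3 306.2] [ 464.067 -191.098    2.918]
top media_box 0.96 [305.1 258.4] [472.268 -29.756 101.398]
top media_box 0.46 [305.2 264.8] [458.282 -30.064  92.184]
top flap_front 0.6 [306.7 261.5] [465.161 -33.565 101.188]
top sill_edge 0.59 [304.5 267.2] [453.364 -28.374  84.148]
top hinge_line 0.95 [293.1 216.2] [570.823  -0.043 100.141]
top usb_mid 0.51 [292.3 273.8] [436.646  -0.66   95.373]
top clip_mid_point 0.59 [325.4 269.6] [447.355 -76.978  97.865]
top clip_mid_point 0.55 [390.6 243.5] [ 521.132 -238.269   12.961]
top clip_mid_point 0.46 [379.4 291.9] [ 401.559 -210.831   13.307]
top mug 0.7 [438.6 275.6] [ 442.789 -356.368   17.829]
top staple_remover 0.59 [357.9 217.8] [ 585.893 -157.795    2.604]
top strip 0.65 [250.9 275.5] [437.475 105.052   5.254]
1.1
```

View pictures.

View pics/scene0.png

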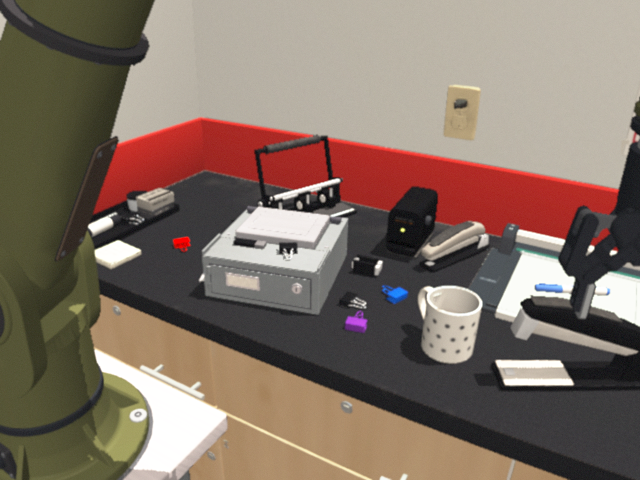

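View pics/top0.png

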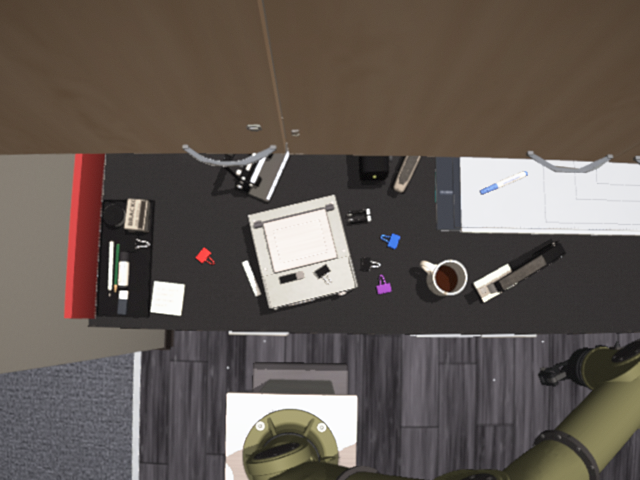

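Run:
```python
from h import *
np.set_printoptions(precision=3,suppress=True)
p=grab_frame('top')
c=p['img'][185:315,235:400]; save({'img':cv2.resize(c,(825,650))[:600,:800]},'topz') 
# point cloud
v,u=np.mgrid[185:320,235:400]
z=p['range_z'][185:320,235:400]
n=cv2.undistortPoints(np.stack([u.ravel(),v.ravel()],1).astype(float)[:,None],K(p),np.array([p['k1'],0,0,0.]))[:,0]
T=np.linalg.inv(p['camera_from_world'])
P=(T[:3,:3]@(np.c_[n,np.ones(len(n))]*z.ravel()[:,None]).T).T+T[:3,3]
np.save('P.npy',P)
for lo,hi in((80,115),(97,106)):
    m=(P[:,2]>lo)&(P[:,2]<hi); r=cv2.minAreaRect(P[m,:2].astype(np.float32)); print(m.sum(),r, np.median(P[m,2]))
print(T[:3,3])
```

```text
8356 ((525.1591796875, -12.795974731445312), (293.3741455078125, 211.0689697265625), 14.286706924438477) 90.26006339199319
3047 ((487.41510009765625, -20.8660888671875), (189.05316162109375, 208.3731231689453), 15.704507827758789) 101.65407349103384
[ 331.895  -56.791 1492.532]
```

View pics/topz.png

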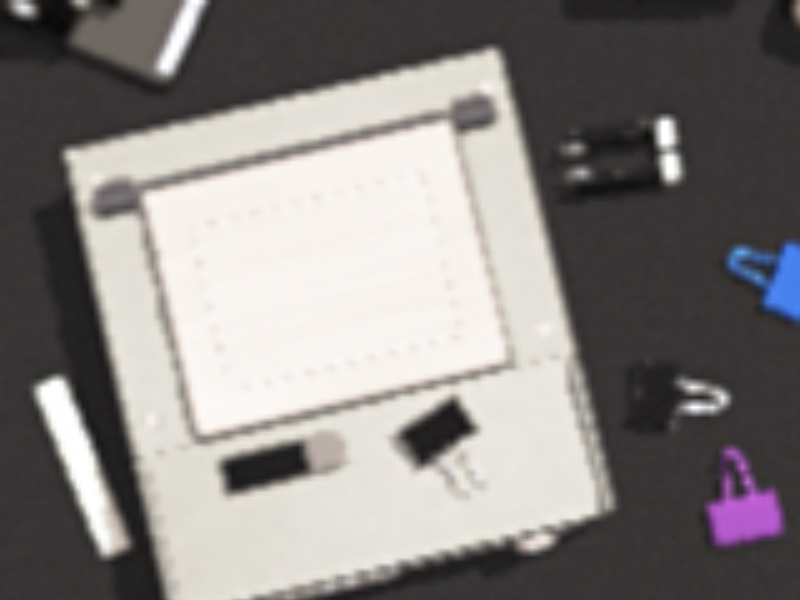

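```bash
cat > m.py <<'E'
from h import *
np.set_printoptions(precision=1,suppress=True)
p=grab_frame('top')
g=lambda a,z: at_z(p,[235+a[0]/5-.4,185+a[1]/5-.4],z)[:2]
RL,RR,FR=g((65,150),85),g((497,48),85),g((613,510),85)
print('box',RL,RR,FR,np.linalg.norm(RL-RR),np.linalg.norm(RR-FR))
fl=[g(a,101) for a in((143,192),(452,120),(510,362),(202,438))]
print('flap',fl,[np.linalg.norm(fl[i]-fl[(i+1)%4]) for i in range(4)])
d=[fl[0]-fl[3],fl[1]-fl[2],RR-FR]; print('yaw',[np.arctan2(x[1],x[0]) for x in d])
e=[fl[0]-fl[1],fl[3]-fl[2],RL-RR]; print('yaw',[np.arctan2(-x[0],x[1]) for x in e])
yaw=np.mean([np.arctan2(x[1],x[0]) for x in d]+[np.arctan2(-x[0],x[1]) for x in e])
R=np.array([[np.cos(yaw),-np.sin(yaw)],[np.sin(yaw),np.cos(yaw)]])
c1=(RL+FR)/2; c2=np.mean(fl,0)-R@[23.5,0]
print(yaw,c1,c2)
c=(c1+c2)/2
for n,a,z in(('usb',(284,463),93),('usbL',(224,476),93),('usbR',(345,452),93),('clip',(437,434),95),('cliphandle',(470,490),90)):
    print(n,g(a,z),R.T@(g(a,z)-c))
E
python3 m.py
```

```text
box [575.8 108.4] [627.7 -95.3] [ 409.9 -151.6] 210.1815125052616 225.0234360132595
flap [array([553.6,  69.3]), array([589.7, -74.2]), array([ 476.6, -102.4]), array([439.3,  39.1])] [np.float64(148.0011706491839), np.float64(116.56695922495959), np.float64(146.3412258763427), np.float64(118.31901970375934)]
yaw [np.float64(0.25862075799299233), np.float64(0.24447558041203774), np.float64(0.25280107217679115)]
yaw [np.float64(0.24634629490468257), np.float64(0.25825949755258554), np.float64(0.24958576644813169)]
0.2516814949145369 [492.8 -21.6] [492.1 -22.9]
usb [428.9   1.4] [-55.7  38.7]
usbL [422.4  29. ] [-55.1  67.1]
usbR [434.5 -26.8] [-57.3  10.1]
clip [443.3 -69.2] [-59.3 -33.2]
cliphandle [417.9 -84.9] [-87.8 -42.1]
```

```bash
cat > plan.py <<'E'
from h import *
import sys
from scipy.spatial.transform import Rotation as Ro
np.set_printoptions(precision=4,suppress=True)
C=np.array([492.5,-22.2]); yaw=0.2517
c,s=np.cos(yaw),np.sin(yaw); R2=np.array([[c,-s],[s,c]])
def plan(bx,by,z):  # target tcp in box frame (mm), z world
    st=monitor.sense(); t=np.r_[C+R2@[bx,by],z]
    Rg=np.array([[c,s,0],[s,-c,0],[0,0,-1.]])
    R0=np.array(st['orientation']); 
    print('t',st['t'],'box pos',R2.T@(np.array(st['position'])[:2]-C),st['position'][2],'F',np.array(st['ft_force']),'w',st['gripper_width'])
    print('turn deg',np.degrees(Ro.from_matrix(R0.T@Rg).as_rotvec()),'shift m',R0.T@(t-st['position'])/1000)
if __name__=='__main__': plan(*map(float,sys.argv[1:]))
E
python3 plan.py -26 38.7 220
```

```text
t 1.2 box pos [-378.053  -473.8112] 253.28082706702227 F [ 0.0916 -0.2197 -0.1905] w 85.24945422785777
turn deg [ -0.0013   0.0002 -81.4053] shift m [-0.4541 -0.4247  0.0333]
```

```bash
python3 -m creep '[0,0,-5,-0.030,-0.028,0,0, 0,0,-11,-0.060,-0.056,0,0, 0,0,-17,-0.091,-0.085,0,0, 0,0,-23,-0.122,-0.114,0,0, 0,0,-29,-0.153,-0.143,0,0, 0,0,-35,-0.184,-0.172,0.005,0, 0,0,-41,-0.215,-0.201,0.010,0, 0,0,-47,-0.246,-0.230,0.015,0]'; python3 plan.py -26 38.7 220
```

```text
t: 2.0
position: [360.3, -257.4, 238.5]
orientation: [[0.941, -0.338, 0.001], [-0.338, -0.941, -0.001], [0.001, 0.001, -1.0]]
ft_force: [1.2, 0.3, -0.6]
gripper_width: 85.3
t 2.0 box pos [-186.6369 -194.8404] 238.46436396840937 F [ 1.2456  0.277  -0.629 ] w 85.30638004192899
turn deg [  0.0461  -0.0443 -34.1734] shift m [ 0.0017 -0.2835  0.0183]
```

```bash
python3 -m creep '[0,0,-5,0,-0.040,0.002,0, 0,0,-10,0,-0.080,0.004,0, 0,0,-16,0.001,-0.120,0.008,0, 0,0,-22,0.001,-0.160,0.012,0, 0,0,-27,0.001,-0.200,0.015,0, 0,0,-31,0.002,-0.240,0.018,0, 0,0,-34,0.002,-0.270,0.018,0, 0,0,-34.2,0.002,-0.2835,0.018,0]'; python3 plan.py -26 38.7 150
python3 - <<'E'
from h import *
for n in('wrist','scene'):
    p=grab_frame(n); save(p,n+'1')
    print(n,p['camera_from_world'])
    for l in ['usb_mid','clip_mid_point','sill_edge','flap_front']:
        for r in finder.place_of(p,l)[:2]: print(l,r,at_d(p,r['uv']))
E
```

```text
t: 2.8
position: [458.8, 12.1, 220.6]
orientation: [[0.967, 0.255, 0.002], [0.255, -0.967, 0.001], [0.002, -0.0, -1.0]]
ft_force: [-0.1, -0.1, 0.0]
gripper_width: 85.1
t 2.8 box pos [-24.0814  41.5726] 220.64628556694294 F [-0.1441 -0.0999  0.028 ] w 85.11217412804446
turn deg [-0.01   -0.1215  0.3478] shift m [-0.0021  0.0029  0.0706]
wrist [[ 9.67042581e-01  2.54605260e-01  2.19275666e-03 -4.47874331e+02]
 [ 2.43821407e-01 -9.28495503e-01  2.80084314e-01 -1.27379447e+02]
 [ 7.33469044e-02 -2.70318817e-01 -9.59972900e-01  3.17206306e+02]
 [ 0.00000000e+00  0.00000000e+00  0.00000000e+00  1.00000000e+00]]
usb_mid {'uv': [277.9, 237.5], 'conf': 0.95} [429.48438858   2.93624674  92.98675414]
clip_mid_point {'uv': [277.3, 323.5], 'conf': 0.67} [445.3581943  -66.52033591  98.22462777]
clip_mid_point {'uv': [229.9, 386.5], 'conf': 0.57} [ 418.50398962 -144.91634373   89.14092448]
scene [[ 5.03845627e-01 -8.63753163e-01  8.36998172e-03 -3.22471778e+02]
 [-3.74699371e-01 -2.27280275e-01 -8.98857084e-01  2.58021624e+02]
 [ 7.78292982e-01  4.49748985e-01 -4.38161940e-01  6.60843745e+02]
 [ 0.00000000e+00  0.00000000e+00  0.00000000e+00  1.00000000e+00]]
usb_mid {'uv': [245.4, 246.3], 'conf': 0.57} [421.60147087   2.9515324   87.35430065]
clip_mid_point {'uv': [355.8, 325.4], 'conf': 0.72} [ 403.6347878  -226.57805113   12.27915669]
clip_mid_point {'uv': [289.7, 248.3], 'conf': 0.67} [439.53787282 -78.61176578  97.36141449]
sill_edge {'uv': [273.1, 247.4], 'conf': 0.81} [446.02827704 -39.73495029  85.80618937]
flap_front {'uv': [274.6, 229.8], 'conf': 0.65} [477.67433662 -22.38079641 103.18554658]
```

```bash
ls pics
```

```text
scene0.png
scene1.png
top0.png
topz.png
wrist1.png
```

View pics/wrist1.png

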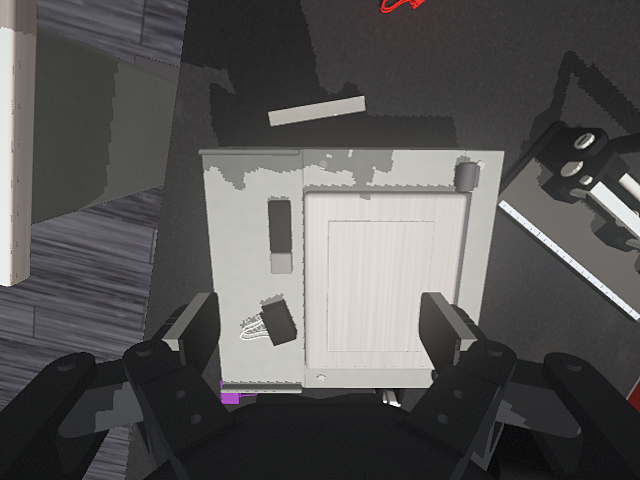

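View pics/scene1.png

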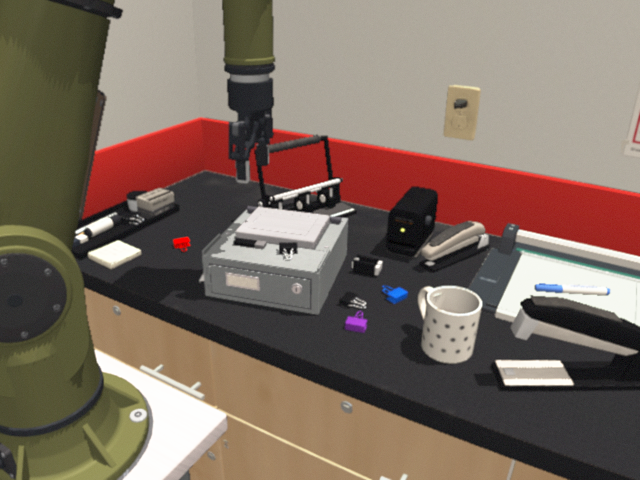

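Run:
```python
from plan import *
np.set_printoptions(precision=1,suppress=True)
p=grab_frame('wrist')
b=lambda uv,z:R2.T@(at_z(p,uv,z)[:2]-C)
for n,uv,z in [('usb',(267,200),93),('usb',(290,200),93),('usb',(292,274),93),('usb',(270,274),93),('flapFL',(304,192),101),('flapFR',(306,369),101),('flapRL',(465,192),101),('seam',(303,150),85),('boxFL',(201,150),85),('boxRL',(503,150),85),('clip',(261,303),98),('clip',(287,296),98),('clip',(297,338),98),('clip',(275,345),98)]: print(n,b(uv,z))
cv2.imwrite('pics/w1z.png',cv2.cvtColor(cv2.resize(p['img'][180:360,190:430],(800,600),interpolation=cv2.INTER_CUBIC),cv2.COLOR_RGB2BGR))
```

```text
usb [-64.   65.4]
usb [-47.   65.4]
usb [-46.9   6.2]
usb [-64.3   6.2]
flapFL [-36.1  72.5]
flapFR [-36.6 -76.3]
flapRL [78.8 72.4]
seam [-37.2 101. ]
boxFL [-112.2  101.2]
boxRL [110.1 100.9]
clip [-71.8 -16.5]
clip [-50.9 -10.4]
clip [-43.7 -48.5]
clip [-62.1 -55.1]
```

View pics/w1z.png

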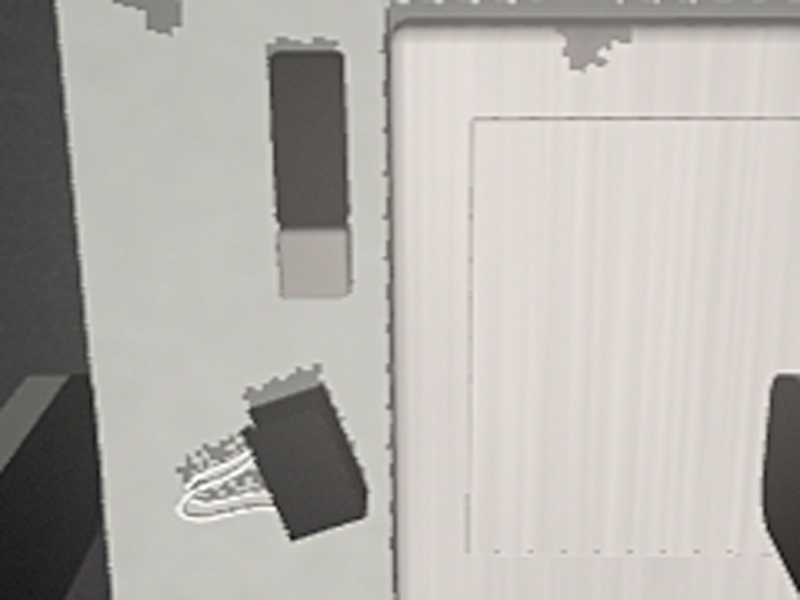

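```bash
python3 -m creep '[0,0,0.35,-0.001,0.002,0.020,0, 0,-0.1,0.35,-0.003,0.0035,0.040,0, 0,-0.1,0.35,-0.003,0.0035,0.060,0, 0,-0.1,0.35,-0.003,0.0035,0.075,0, 0,-0.1,0.35,-0.003,0.0035,0.085,0, 0,-0.1,0.35,-0.003,0.0035,0.093,0, 0,-0.1,0.35,-0.003,0.0035,0.095,0, 0,-0.1,0.35,-0.003,0.0035,0.095,0]'; python3 plan.py -27 38 112
python3 - <<'E'
from h import *
for n in('wrist','scene'):
    p=grab_frame(n); save(p,n+'2')
E
```

```text
t: 4.15
position: [456.0, 3.9, 125.5]
orientation: [[0.97, 0.242, -0.001], [0.242, -0.97, -0.002], [-0.001, 0.001, -1.0]]
ft_force: [0.5, 0.1, 1.1]
gripper_width: 85.8
t 4.15 box pos [-28.8825  34.341 ] 125.45894102909458 F [0.5423 0.1418 1.139 ] w 85.77527554651317
turn deg [ 0.0716  0.0714 -0.3912] shift m [ 0.0019 -0.0037  0.0135]
```

View pics/wrist2.png

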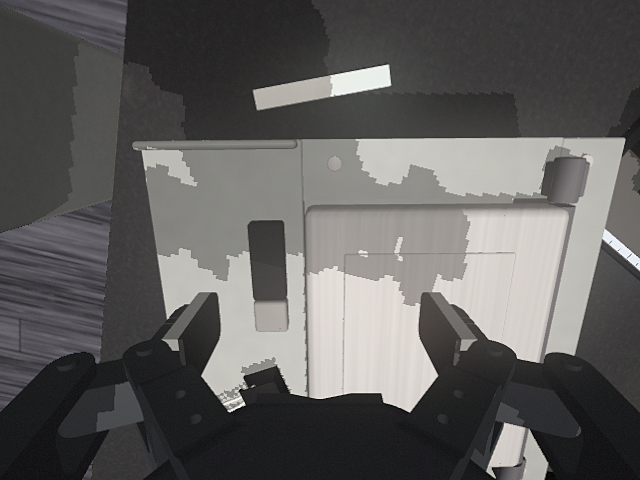

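View pics/scene2.png

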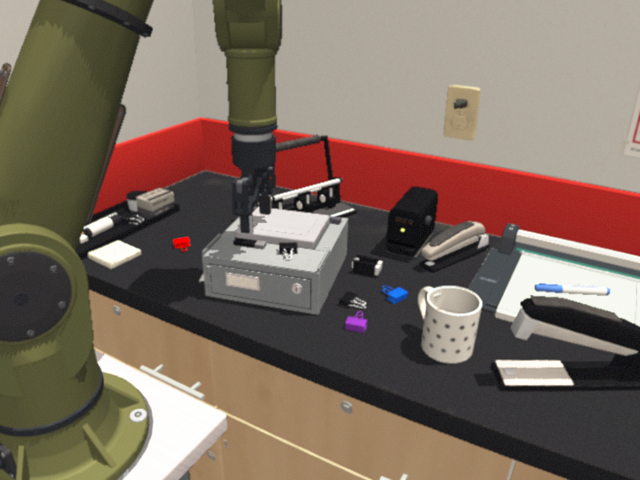

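```bash
python3 -m creep '[0,0,-0.4,0.0015,-0.0037,0.001,0, 0,0,-0.4,0.0015,-0.0037,0.003,0, 0,0,-0.4,0.0015,-0.0037,0.006,0, 0,0,-0.4,0.0015,-0.0037,0.009,0, 0,0,-0.4,0.0015,-0.0037,0.012,0, 0,0,-0.4,0.0015,-0.0037,0.014,0, 0,0,-0.4,0.0015,-0.0037,0.014,0, 0,0,-0.4,0.0015,-0.0037,0.014,0]'; python3 plan.py -27 38 110
python3 - <<'E'
from h import *
p=grab_frame('wrist'); save(p,'wrist3')
p=grab_frame('scene'); cv2.imwrite('pics/scene3z.png',cv2.cvtColor(cv2.resize(p['img'][170:320,190:390],(800,600),interpolation=cv2.INTER_CUBIC),cv2.COLOR_RGB2BGR))
E
```

```text
t: 5.05
position: [456.7, 7.9, 111.8]
orientation: [[0.968, 0.249, -0.0], [0.249, -0.968, -0.001], [-0.001, 0.001, -1.0]]
ft_force: [0.7, 0.7, -0.3]
gripper_width: 85.4
t 5.05 box pos [-27.1424  38.0153] 111.77130401995267 F [ 0.6835  0.68   -0.2537] w 85.42950261609609
turn deg [0.0787 0.0373 0.0053] shift m [0.0001 0.     0.0018]
```

View pics/wrist3.png

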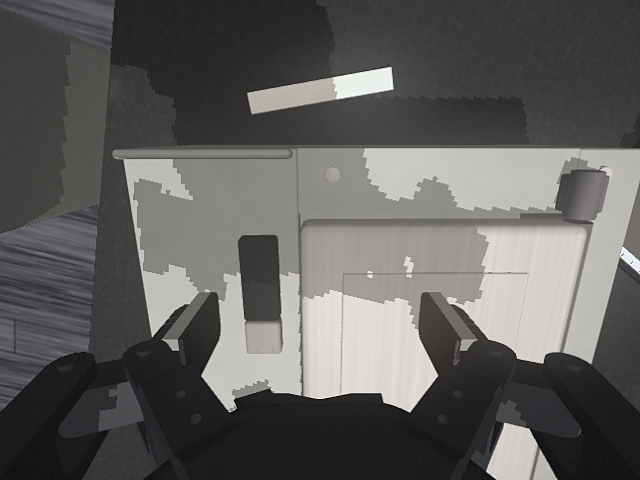

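View pics/scene3z.png

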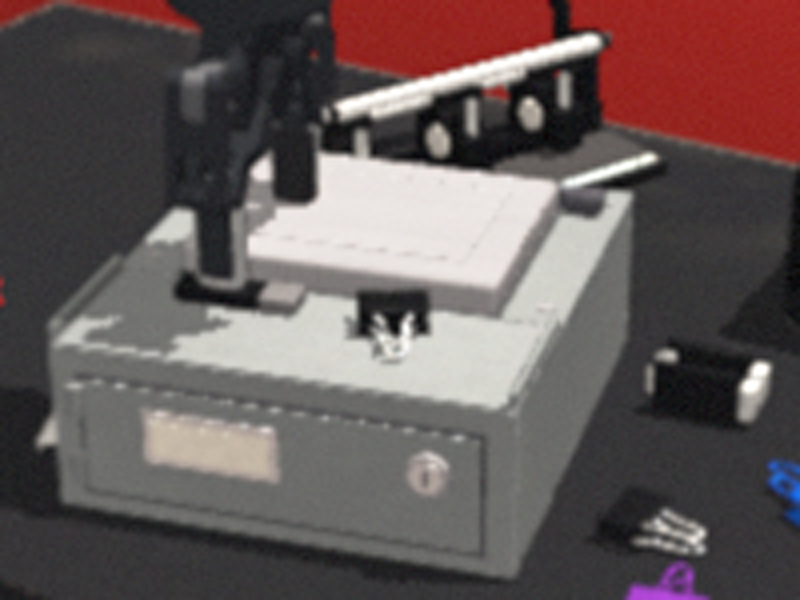

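Run:
```python
from plan import *
np.set_printoptions(precision=1,suppress=True)
p=grab_frame('scene')
M=p['camera_from_world']
def proj(P): 
    q,_=cv2.projectPoints(np.array([P],float),cv2.Rodrigues(M[:3,:3])[0],M[:3,3],K(p),np.array([p['k1'],0,0,0.]));q=q[0,0]; return q,(q-[190,170])*4
for x in(-84,-70,15,30):
  for z in (90,95,103):
   print(x,z,[proj(np.r_[C+R2@[x,y],z])[1] for y in(27,49)])
```

```text
-84 90 [array([235. , 326.2]), array([187.9, 319.4])]
-84 95 [array([234.5, 316. ]), array([187.3, 309.2])]
-84 103 [array([233.8, 299.5]), array([186.4, 292.8])]
-70 90 [array([246.8, 312. ]), array([200.2, 305.3])]
-70 95 [array([246.3, 301.8]), array([199.6, 295.2])]
-70 103 [array([245.6, 285.5]), array([198.7, 278.9])]
15 90 [array([312.3, 232.6]), array([268.6, 226.8])]
15 95 [array([312., 223.]), array([268.2, 217.3])]
15 103 [array([311.6, 207.5]), array([267.7, 201.9])]
30 90 [array([322.9, 219.7]), array([279.7, 214.1])]
30 95 [array([322.6, 210.2]), array([279.3, 204.7])]
30 103 [array([322.2, 194.9]), array([278.8, 189.4])]
```

```bash
python3 -m creep '[0,0,0,0,0,0.002,0, 0,0,0,0,0,0.004,0, 0,0,0,0,0,0.006,0, 0,0,0,0,0,0.008,0, 0,0,0,0,0,0.010,0, 0,0,0,0,0,0.0115,0, 0,0,0,0,0,0.012,0, 0,0,0,0,0,0.012,0]' ; python3 plan.py -27 38 97.5
python3 - <<'E'
from h import *
p=grab_frame('wrist'); save(p,'wrist4')
p=grab_frame('scene'); cv2.imwrite('pics/scene4z.png',cv2.cvtColor(cv2.resize(p['img'][170:320,190:390],(800,600),interpolation=cv2.INTER_CUBIC),cv2.COLOR_RGB2BGR))
E
```

```text
t: 6.0
position: [456.8, 7.8, 99.8]
orientation: [[0.968, 0.249, -0.0], [0.249, -0.968, -0.002], [-0.0, 0.001, -1.0]]
ft_force: [-1.0, -1.0, 1.6]
gripper_width: 85.3
t 6.0 box pos [-27.0753  37.975 ] 99.82855291272766 F [-0.9828 -0.9908  1.5923] w 85.27307169579606
turn deg [0.0837 0.0257 0.0065] shift m [ 0.0001 -0.      0.0023]
```

View pics/wrist4.png

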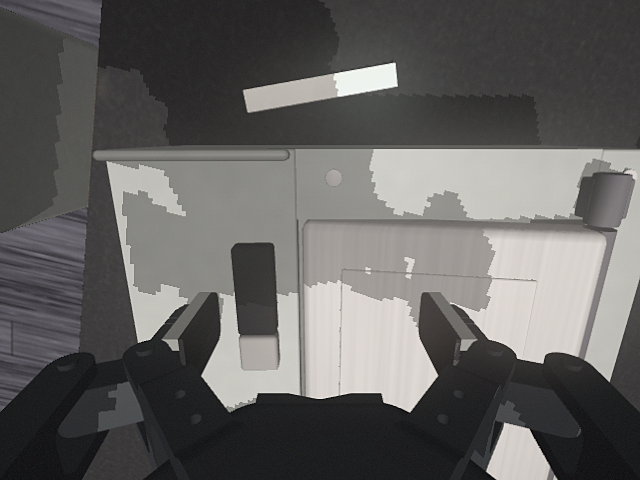

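View pics/scene4z.png

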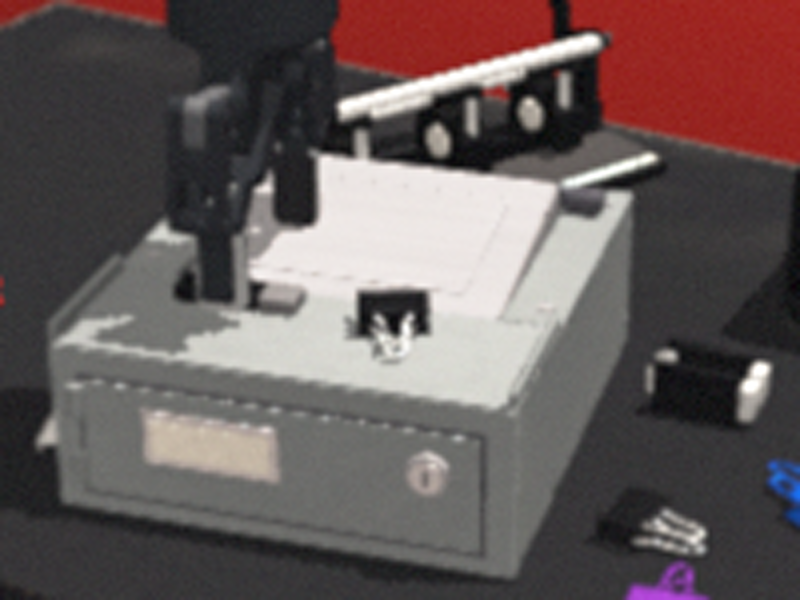

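```bash
python3 -m creep '[0,0,0,0,0,0.002,0, 0,0,0,0.002,0,0.0023,0, 0,0,0,0.005,0,0.0023,0, 0,0,0,0.008,0,0.0023,0, 0,0,0,0.011,0,0.0023,0, 0,0,0,0.014,0,0.0023,0, 0,0,0,0.017,0,0.0023,0, 0,0,0,0.017,0,0.0023,0]' ; python3 plan.py 5 38 97.5
python3 - <<'E'
from h import *
p=grab_frame('wrist'); save(p,'wrist5')
p=grab_frame('scene'); cv2.imwrite('pics/scene5z.png',cv2.cvtColor(cv2.resize(p['img'][170:320,190:390],(800,600),interpolation=cv2.INTER_CUBIC),cv2.COLOR_RGB2BGR))
E
```

```text
t: 6.9
position: [473.9, 12.3, 97.7]
orientation: [[0.968, 0.249, 0.001], [0.249, -0.968, -0.001], [0.0, 0.001, -1.0]]
ft_force: [-0.6, 0.4, 1.8]
gripper_width: 85.0
t 6.9 box pos [-9.4197 38.0561] 97.68968744094025 F [-0.6118  0.3728  1.828 ] w 84.95557160782924
turn deg [ 0.0786 -0.0222  0.0126] shift m [0.0144 0.0001 0.0002]
```

View pics/wrist5.png

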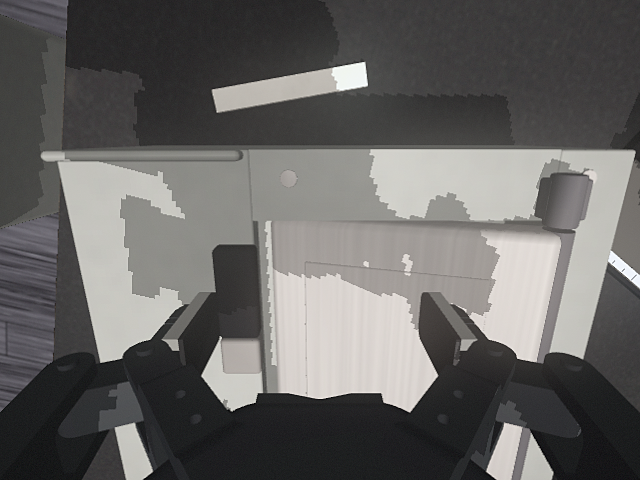

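View pics/scene5z.png

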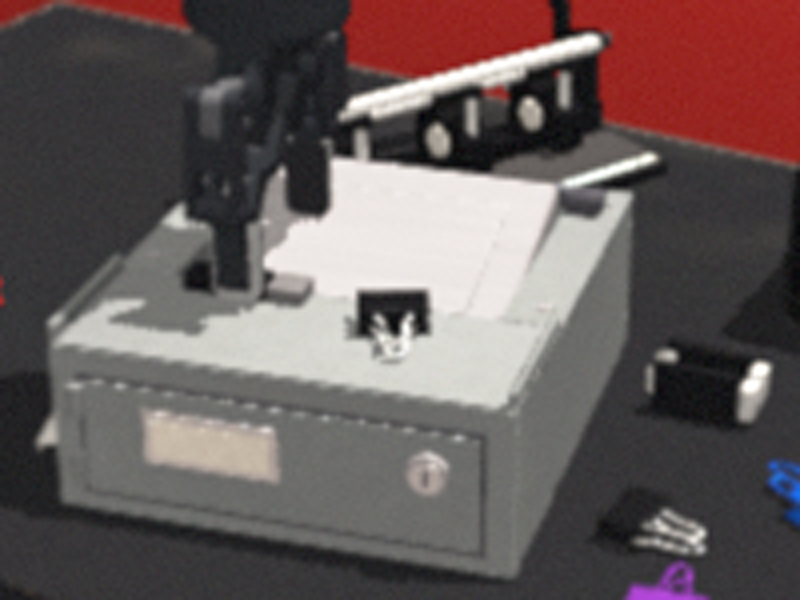

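```bash
python3 -m creep '[0,0,0,0.003,0,0,0, 0,0,0,0.006,0,0,0, 0,0,0,0.009,0,0,0, 0,0,0,0.012,0,0,0, 0,0,0,0.014,0,0,0, 0,0,0,0.0155,0,0,0, 0,0,0,0.0155,0,0,0, 0,0,0,0.0155,0,0,0]' ; python3 plan.py 5 38 97.5
python3 - <<'E'
from h import *
p=grab_frame('wrist'); save(p,'wrist6')
E
```

```text
t: 7.8
position: [488.8, 16.1, 97.8]
orientation: [[0.968, 0.249, 0.001], [0.249, -0.968, -0.001], [0.001, 0.001, -1.0]]
ft_force: [-1.7, -1.1, 3.9]
gripper_width: 85.3
t 7.8 box pos [ 5.9298 38.0375] 97.75384295281974 F [-1.7122 -1.1199  3.8634] w 85.25485027996628
turn deg [ 0.0797 -0.0361  0.0085] shift m [-0.0009  0.      0.0003]
```

View pics/wrist6.png

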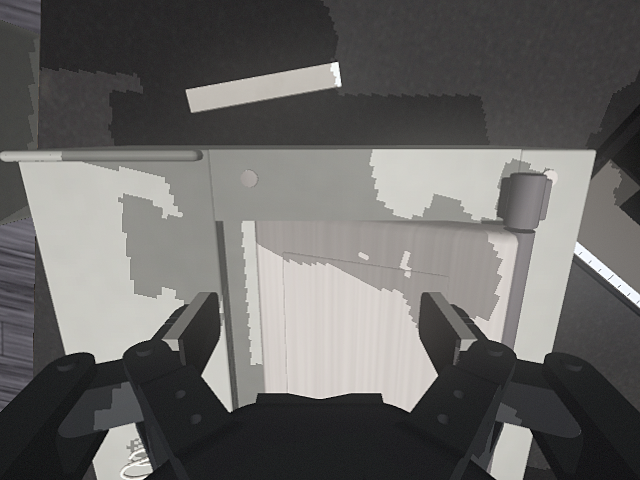

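```bash
python3 -m creep '[0,0,0,-0.005,0,0,0, 0,0,0,-0.010,0,0,0, 0,0,0,-0.013,0,-0.002,0, 0,0,0,-0.013,0,-0.006,0, 0,0,0,-0.013,0,-0.012,0, 0,0,0,-0.013,0,-0.022,0, 0,0,0,-0.013,0,-0.035,0, 0,0,0,-0.013,0,-0.050,0]' ; python3 -m creep '[0,0,0,0,0,-0.015,0, 0,0,0,0,0,-0.035,0, 0,0,0,0,0,-0.060,0, 0,0,0,0,0,-0.085,0, 0,0,0,0,0,-0.105,0, 0,0,0,0,0,-0.115,0, 0,0,0,0,0,-0.120,0, 0,0,0,0,0,-0.120,0]'
python3 - <<'E'
from plan import *
p=grab_frame('wrist'); save(p,'wrist7')
for r in finder.place_of(p,'usb_mid')+finder.place_of(p,'clip_mid_point'): print(r)
q=grab_frame('scene'); cv2.imwrite('pics/scene7z.png',cv2.cvtColor(cv2.resize(q['img'][170:320,190:390],(800,600),interpolation=cv2.INTER_CUBIC),cv2.COLOR_RGB2BGR))
for x in(-30,0,60):
  for y in (0,50):
    M=p['camera_from_world'];P=np.r_[C+R2@[x,y],101]
    u,_=cv2.projectPoints(np.array([P]),cv2.Rodrigues(M[:3,:3])[0],M[:3,3],K(p),np.array([p['k1'],0,0,0.]))
    print(x,y,R2.T@(at_d(p,u[0,0])[:2]-C),at_d(p,u[0,0])[2])
E
```

```text
t: 8.65
position: [476.1, 13.1, 148.7]
orientation: [[0.968, 0.249, 0.001], [0.249, -0.968, -0.001], [0.001, 0.001, -1.0]]
ft_force: [-0.5, 0.7, -0.6]
gripper_width: 85.4
t: 9.45
position: [476.0, 13.1, 268.9]
orientation: [[0.968, 0.249, 0.001], [0.249, -0.968, -0.001], [0.001, 0.001, -1.0]]
ft_force: [-0.6, 0.2, -1.1]
gripper_width: 85.6
{'uv': [309.3, 395.6], 'conf': 0.94}
{'uv': [225.8, 361.4], 'conf': 0.87}
{'uv': [265.7, 292.9], 'conf': 0.67}
{'uv': [414.7, 260.9], 'conf': 0.25}
-30 0 [-30.023   -0.1086] 100.71595339404058
-30 50 [-30.0238  49.9388] 100.70688895952645
0 0 [-0.0102  0.1702] 101.44510689133551
0 50 [-0.0107 50.0968] 101.4634791527198
60 0 [59.8436  0.2587] 101.6767824024015
60 50 [59.9306 50.0627] 101.30037484557369
```

View pics/wrist7.png

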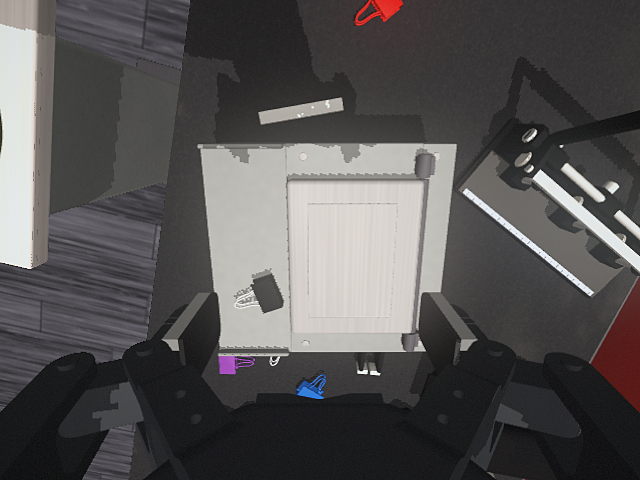

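View pics/scene7z.png

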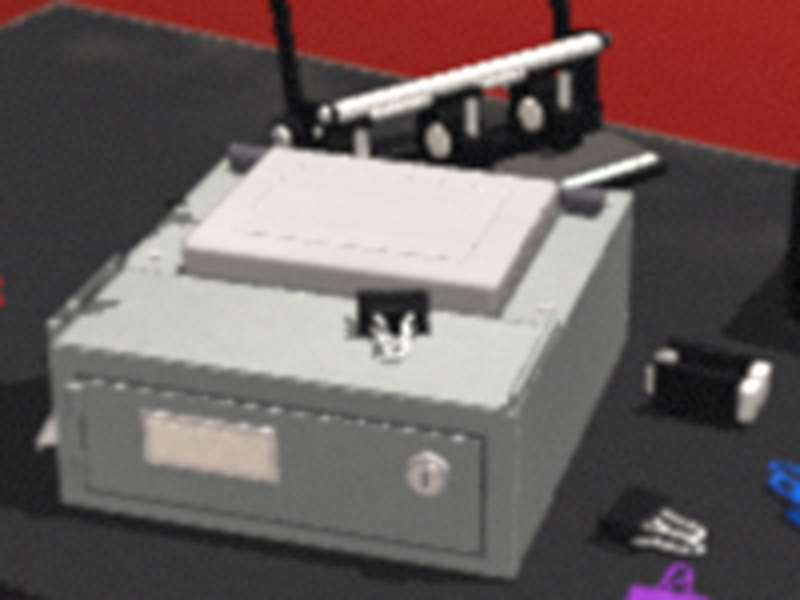

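```bash
python3 -c "
from rig import close_job
print(close_job())"
```

```text
the job is handed in; nothing more can be done
None
```

The USB stick is in the bin, the flap has closed, and I handed the job in at about 9.6 s of the 35 s allowed. `close_job` gives no verdict.

**What I did:** With the gripper fully open and the jaws in line with the bin, one finger pressed the flap open. The other slid the stick about 30 mm rearward over the sill edge. I then backed off 13 mm and lifted straight up, and the flap sprang shut.

**Last checks:**
- **Stick:** it was gone from the sill in the wrist and scene pictures. I could not see it inside the closed bin.
- **Flap:** depth readings across it were level at 100.7 to 101.7 mm, which matches shut.
- **Binder clip:** still in place on the sill.
- **Other things round the bin:** the strip, the spare clip and the staple remover look unmoved. The mug was outside the last cropped pictures, but nothing went near it after the approach.
- **Robot:** at 269 mm height, touching nothing, with about 1 N on the wrist.

**Two readings disagreed:**
- **Fingertip reach:** `ctrl.tip_reach` said 22 mm, but with the gripper open the fingertips were only about 9 mm ahead of the tool point. I saw this in the scene picture and corrected the height before touching anything.
- **Stick detector:** in the last wrist picture it reported a stick with 0.94 confidence at pixel (309, 396). That is the blue look-alike clip on the worktop, so I treated it as a false detection.

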